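# Close the twin-knob holder squarely on a light bar

### The job

Clamp the LED light bar in its holder: close the blue rail on it by the holder's two round black knobs until both knobs are fully home and the bar is held against the fence all along. Clockwise closes; turn the knobs alternately, part of the way at a time, so that the rail never goes more than 10 degrees out of square with the fence, and do not push the rail by hand.

Things in the scene. Friction and masses are not known exactly. Their poses are not given: they have to be found in the camera images.
- left_knob_grip (a point): Middle of the left round black fluted knob (34 mm diameter, 28 mm tall, upright axis), 13 mm below its top, 74 mm above the work surface. It stands on a thin shaft over a grey housing whose top is 28 mm below this point; all else of the holder is lower. The point does not turn with the knob: x points level from the knobs squarely to the fence, y along the fence from right knob to left.
- right_knob_grip (a point): The same point of the right knob, which is like the left one in every way, 150 mm from it along the fence.
- left_knob (a joint): Turn of the left knob in rad, growing clockwise seen from above: 0 fully open, 1.5 fully home at a stop; it starts between 0 and 0.2, each knob for itself. It drives a rack with a round nose, in line with the knob, by 32 mm per rad towards the fence; the nose pushes the rail. It turns easily (0.06 N m) and stays where it is left.
- right_knob (a joint): The same for the right knob and its nose at the right end of the rail; clockwise closes too.
- rail: The blue rail, a loose 0.25 kg bar, 190 mm long, 20 mm wide, its top 30 mm above the work surface, between the knobs' noses and the aluminium fence; at the start the noses are 1 to 12 mm short of it. It goes askew when one knob is ahead: up to about 6 degrees for 0.5 rad of difference. Origin under its middle; y along it, parallel to y of the knob points when square.
- bar_mid (a point): Middle of the loose LED light bar (28 mm wide, 300 mm long, 5 mm thick, 85 g; y along it), lying flat on the holder's dark base plate between rail and fence, some 4 to 12 mm off the fence. The closing rail slides it against the fence.
- seat (a point): Point of the holder where the middle of the bar lies when it is held against the fence; axes as for the knob points (x towards the fence). With both knobs home 1 mm of play is left.

How it is judged:
By the outcome, as a careful person would: the job done as asked, in the order asked, and still so for the second after the job is handed in, with the robot touching nothing.
It also fails if it takes over 51 s, if anything falls off the work surface, if the arm or the gripper's body presses on something with over 40 N, if the wrist force passes 120 N, or if a joint passes its speed limit or range.

### The arm

A 6-joint arm with a two-finger parallel gripper is mounted at the origin on a cart in front of the work surface, level with it; the furniture and walls round the work are solid. World frame = base frame: x ahead of the robot, y to its left, z up, the work surface at z = 0. Lengths are in m, angles in rad, forces in N, time in s.
With the tool pointing down it reaches from about 0.375 to 0.9 m from the base axis. Payload 3.1 kg.
Tool frame: the origin (TCP) lies at the very end of the fingers, on their centre line; the grasp point (between the pads) lies 19 mm behind it; z points along the fingers, y is the line along which they close (so a half turn about z gives the same grasp; the last joint's range is limited). The gripper opens to 87 mm and grips with 3 to 60 N. Pads are 19 mm wide; open, the fingers measure 117 mm over their backs; the gripper's body (75 mm by 190 mm) begins 51 mm behind the grasp point.
Start: joints at [-1.512, 0.527, 1.433, -0, 1.181, -0.178], TCP at [0.147, -0.608, 0.223] pointing down, gripper open.
Joint ranges: [-3.08, 3.08], [-0.75, 2.2], [0.22, 2.44], [-1.43, 4.57], [0, 2.65], [-2.85, 2.85]. Speed limits (rad/s): [2.79, 2.79, 3.14, 3.14, 3.14, 3.14].

### API

Orientations are given as a rotation vector (axis times angle).
In Python, from plant import readout, imaging, workorder gives the robot as it stands.
- The arm moves only by the tool carry_out, never from a script. Its argument "series" is a list that holds one entry, the list of rows, each a list of 7 numbers: the turn, a rotation vector about the tool's x, y, z in degrees, then the shift along the tool's x, y, z in cm, then the opening in per cent of the stroke, from 0 (shut) to 100 (fully open). A call has 1 to 12 rows; each row shifts and turns the commanded pose from where the row before left it, along the tool's axes as they then stand; what a row does not reach is not made up. A row lasts 1/12 s, in which the tool goes at most 41.7 mm and 7.16 degrees, less where a joint would pass 70% of its speed; a pose out of reach is approached as far as the arm can. A call is refused whole if a number of a shift passes 4.17 or a number of a turn 7.16, either way. A call with a gripper value outside its range is refused whole. The fingers move at their own pace and stop on an object; the grip force is fixed at half the most. Time passes only in rows, so rows that do not move let the fingers close. It gives the time, the measured TCP pose, the force, the opening and the grip force at its end, in the units of the state.
- readout.read_state(): the state, without advancing time (a new reading comes with each control period).
- imaging.camera(name): name is "scene" or "top" or "wrist"; returns the picture (420x560x3 uint8, red, green, blue); there is no depth.
- imaging.get_calibration(name): a dict with "K" (3x3 intrinsics, pixels), "world_to_cam" (4x4, takes a point from world to camera coordinates). Camera axes: x right, y up, looking along -z (the intrinsics and any distortion apply to the point x, -y, -z); pixel columns grow to the right and rows downward; lengths in m; the calibration is good to about 2 mm. A picture is of the moment at which its call begins: read the wrist's pose just before it. get_calibration takes no time and is no camera call; for the wrist camera it gives the pose at the moment of the call.
- workorder.sign_off(): hands the job in; it is judged then, once.
The state is a dict: "clock": time; "joints": joint angles; "qvel": joint speeds; "joint_torque": joint torques, N m; "eef_pos": TCP position; "ee_rot": TCP orientation; "contact_force": force on the tool from outside, world axes, zero at the start; "wrist_torque": the same for the moment, N m; "opening": opening from 0.0 (shut) to 1.0 (fully open); "grip_force": force on a finger pad.
Only numpy, scipy, OpenCV 4.12 (cv2) and the standard library are available. Lean on these libraries where they do the work, as an engineer would, in place of code of your own. Each camera call takes 0.05 s, during which the arm holds its last target. There are 200 camera calls.

## Working session

There is one attempt and no reset: what is moved stays moved. The work goes in short steps, Python scripts to look and compute and a tool call to move; the robot and the scene stay as the last step left them, time stands still between calls to the robot, and variables do not carry over. Pictures are saved under pics/ and viewed, at most 10 in all, crops included, and the job is handed in when it is done.

Besides the shell and the picture viewer there is one more tool, called after "Call:" by a JSON object that holds its "method" and its "body". carry_out: Moves the arm, as the interface text tells. Its arguments: {"type":"object","properties":{"series":{"type":"array"}},"required":["series"]}

```bash
mkdir -p pics && python3 - <<'E'
from plant import readout, imaging
import cv2, numpy as np
s=readout.read_state(); print({k:np.round(v,3).tolist() for k,v in s.items()})
for n in ("scene","top"):
    cv2.imwrite(f"pics/{n}0.png",imaging.camera(n)[:,:,::-1]); c=imaging.get_calibration(n); print(n,{k:np.round(v,4).tolist() if not isinstance(v,str) else v for k,v in c.items()})
E
```

```text
{'clock': 0.0, 'joints': [-1.512, 0.528, 1.434, -0.0, 1.181, -0.179], 'qvel': [0.001, -0.0, 0.002, -0.002, -0.0, 0.002], 'joint_torque': [0.002, -44.004, -17.659, 0.064, 0.058, -0.0], 'eef_pos': [0.147, -0.607, 0.222], 'ee_rot': [-3.117, -0.371, -0.0], 'contact_force': [-0.223, 0.075, -0.163], 'wrist_torque': [0.006, -0.025, 0.013], 'grip_force': 0.0, 'opening': 1.004}
scene {'K': [[404.1407, 0.0, 282.7748], [0.0, 404.1407, 209.8111], [0.0, 0.0, 1.0]], 'world_to_cam': [[0.8695, -0.4939, 0.0024, -0.6269], [0.3748, 0.663, 0.6481, -0.0757], [-0.3217, -0.5626, 0.7616, -0.8829], [0.0, 0.0, 0.0, 1.0]]}
top {'K': [[438.8202, 0.0, 282.0511], [0.0, 438.8202, 203.1572], [0.0, 0.0, 1.0]], 'world_to_cam': [[0.0157, -0.9998, 0.0155, -0.313], [0.9973, 0.0168, 0.0722, -0.5315], [-0.0724, 0.0143, 0.9973, -0.8966], [0.0, 0.0, 0.0, 1.0]]}
```

View pics/top0.png

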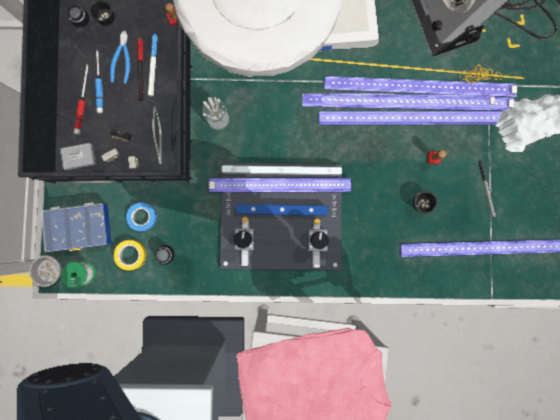

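View pics/scene0.png

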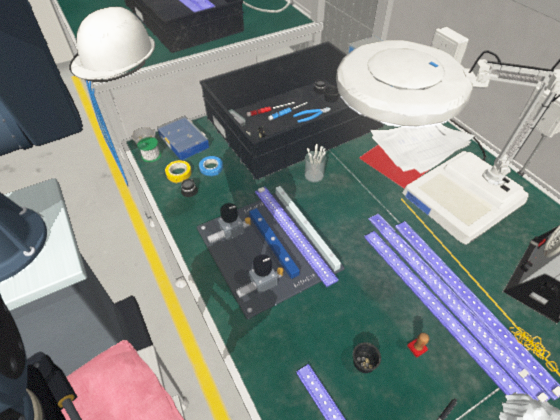

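The top view shows the holder: knobs near (243,240) and (319,240), the blue rail at row 210, the bar at row 185 and the fence at row 170. The lamp head is well away from the knobs. The scene view has the knobs near (230,212) and (263,265). Next I measure the knob tops by colour in both views.

```bash
cat > h.py <<'E'
import cv2, numpy as np
from plant import readout, imaging
def ray(n,uv,c=None):
    c=c or imaging.get_calibration(n); K=np.array(c["K"]); T=np.array(c["world_to_cam"])
    d=np.linalg.inv(K)@[uv[0],uv[1],1]; d=np.array([d[0],-d[1],-d[2]])
    R=T[:3,:3]; return -R.T@T[:3,3], R.T@d
def onz(n,uv,z,c=None):
    o,d=ray(n,uv,c); return o+d*(z-o[2])/d[2]
def tri(a,b):
    A=0;B=0;
    for n,uv in (a,b):
        o,d=ray(n,uv); d=d/np.linalg.norm(d); P=np.eye(3)-np.outer(d,d); A=A+P;B=B+P@o
    return np.linalg.solve(A,B)
def proj(n,p,c=None):
    c=c or imaging.get_calibration(n); q=np.array(c["world_to_cam"])@[*p,1]
    return (np.array(c["K"])@[q[0]/-q[2],-q[1]/-q[2],1])[:2]
E
python3 - <<'E'
from h import *
for n in ("top","scene"):
    im=imaging.camera(n)[:,:,::-1].copy(); 
    r0,r1,c0,c1=(150,275,200,360) if n=="top" else (180,310,190,350)
    m=((im.max(2)<38)*255).astype(np.uint8); m[:r0]=0;m[r1:]=0;m[:,:c0]=0;m[:,c1:]=0
    N,L,S,C=cv2.connectedComponentsWithStats(m)
    for i in range(1,N):
        if S[i,4]>60: print(n,S[i],C[i], onz(n,C[i],0.087))
    cv2.imwrite(f"pics/{n}1.png",cv2.resize(im[r0:r1,c0:c1],None,fx=5 if n=="top" else 4.6,fy=4.6,interpolation=cv2.INTER_CUBIC))
E
```

```text
(no output)
```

View pics/top1.png

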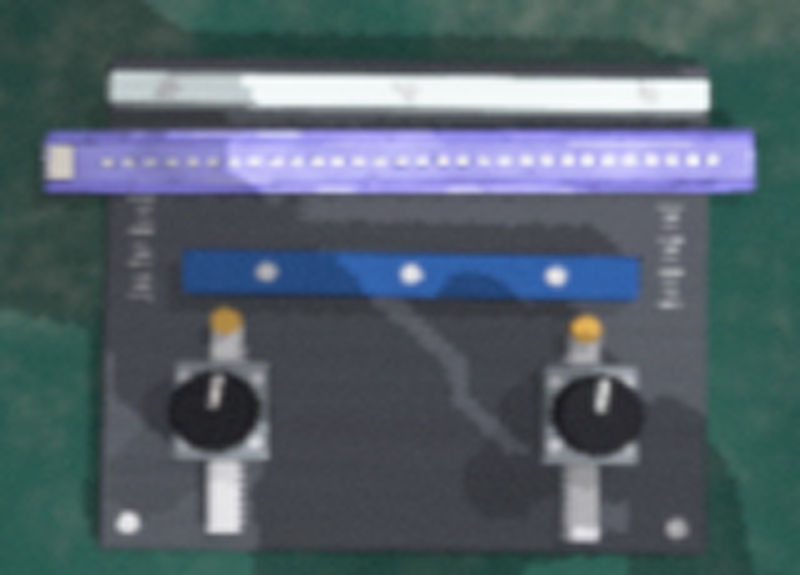

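The top crop shows the knob discs at about (243,240) and (320,240), with white index marks pointing roughly at the fence. Both noses are short of the rail, and the left nose is slightly ahead.

```bash
python3 - <<'E'
from h import *
P={}
for n,seeds in (("top",[(243,240),(319.5,240)]),("scene",[(230,212),(263,265)])):
    im=imaging.camera(n).astype(int)
    P[n]=[]
    for s in seeds:
        x,y=int(s[0]),int(s[1]); w=im[y-14:y+15,x-14:x+15]
        m=((w.max(2)<48)*255).astype(np.uint8)
        m=cv2.morphologyEx(m,cv2.MORPH_OPEN,np.ones((5,5)))
        cs,_=cv2.findContours(m,cv2.RETR_EXTERNAL,cv2.CHAIN_APPROX_NONE); c=max(cs,key=cv2.contourArea)
        e=cv2.fitEllipse(cv2.convexHull(c)); ctr=np.array(e[0])+[x-14,y-14]
        P[n].append(ctr); print(n,ctr,e[1],cv2.contourArea(c),onz(n,ctr,0.087),onz(n,ctr,.08))
for i in (0,1): print("tri",tri(("top",P["top"][i]),("scene",P["scene"][i])))
a,b=[onz("top",p,.087) for p in P["top"]]; print(np.linalg.norm(a-b),np.degrees(np.arctan2(*(a-b)[:2])))
im=imaging.camera("top"); h=cv2.cvtColor(im,cv2.COLOR_RGB2HSV)
for nm,m,z in (("rail",cv2.inRange(h,(100,120,60),(116,255,255)),.03),("bar",cv2.inRange(h,(117,60,90),(135,255,255)),.012)):
    m[:150]=0;m[225:]=0;m[:,:195]=0;m[:,365:]=0
    c=max(cv2.findContours(m,0,2)[0],key=cv2.contourArea); bx=cv2.boxPoints(cv2.minAreaRect(c))
    w=np.array([onz("top",p,z) for p in bx]); print(nm,w.mean(0),np.linalg.norm(np.diff(w,axis=0),axis=1))
    e=max(np.diff(w,axis=0),key=np.linalg.norm); print(np.degrees(np.arctan(e[0]/e[1])))
E
```

```text
top [242.05079079 238.85020065] (15.210159301757812, 17.09956169128418) 141.5 [ 0.46146694 -0.22728822  0.087     ] [ 0.46139624 -0.22676225  0.08      ]Traceback (most recent call last):
  File "<stdin>", line 10, in <module>
ValueError: max() iterable argument is empty
```

View pics/scene1.png

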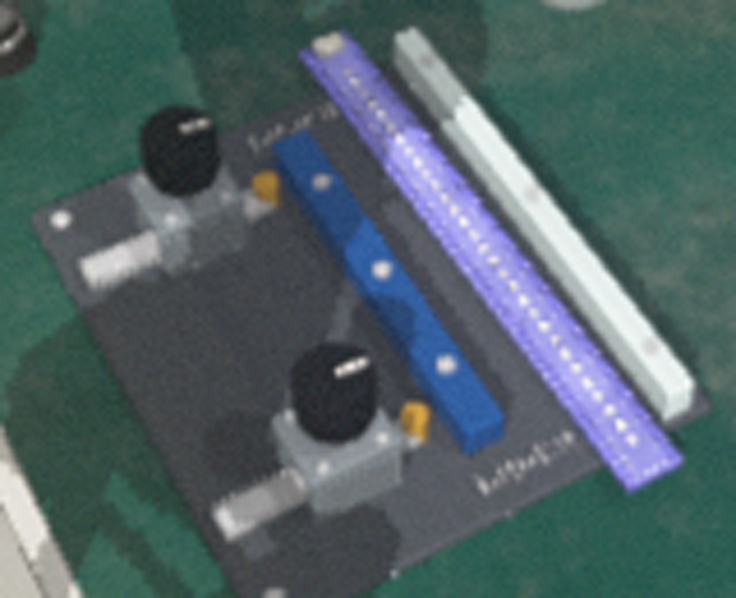

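The scene crop shows the knob silhouettes centred at (229.1,212.6) and (262.8,265.2), and the rail standing free of both noses. The sunlit knob defeated the dark threshold, so I use a relative one.

```bash
python3 - <<'E'
from h import *
P={}
im=imaging.camera("top"); g=cv2.cvtColor(cv2.resize(im,None,fx=4,fy=4,interpolation=cv2.INTER_CUBIC),cv2.COLOR_RGB2GRAY)
h=cv2.cvtColor(im,cv2.COLOR_RGB2HSV)
for s in ((242.8,239.6),(319.6,240)):
    x,y=int(s[0]*4+1.5),int(s[1]*4+1.5); w=cv2.GaussianBlur(g[y-56:y+56,x-56:x+56],(5,5),0)
    c=cv2.HoughCircles(w,cv2.HOUGH_GRADIENT,1,60,param1=80,param2=8,minRadius=32,maxRadius=40)
    if c is None: print("none"); continue
    c=c[0][0]; u=np.array([(c[0]+x-56-1.5)/4,(c[1]+y-56-1.5)/4]); print(u,c[2]/4,onz("top",u,.087))
for a,b in (((242.8,239.6),(229.1,212.6)),((319.6,240),(262.8,265.2))):
    print("hand top",onz("top",a,.087),"scene z.074",onz("scene",b,.074))
for nm,m,z in (("rail",cv2.inRange(h,(100,120,60),(116,255,255)),.03),("bar",cv2.inRange(h,(117,60,90),(135,255,255)),.012),("fence",cv2.inRange(h,(0,0,120),(180,60,255)),.03)):
    m[:150]=0;m[225:]=0;m[:,:195]=0;m[:,365:]=0
    if nm=="fence": m[178:]=0
    c=max(cv2.findContours(m,0,2)[0],key=cv2.contourArea); bx=cv2.boxPoints(cv2.minAreaRect(c))
    w=np.array([onz("top",p,z) for p in bx]); e=max(np.diff(w,axis=0),key=np.linalg.norm)
    print(nm,w.mean(0),np.linalg.norm(np.diff(w,axis=0),axis=1),"yaw deg",np.degrees(np.arctan(-e[0]/e[1])))
E
```

```text
[242.5 239. ] 8.925 [ 0.46119245 -0.22815994  0.087     ]
[319.25 239.5 ] 9.225 [ 0.46253569 -0.37641148  0.087     ]
hand top [ 0.46004821 -0.22876338  0.087     ] scene z.074 [ 0.46186839 -0.22811249  0.074     ]
hand top [ 0.46158256 -0.37709845  0.087     ] scene z.074 [ 0.46290713 -0.37761216  0.074     ]
rail [ 0.52285379 -0.30342011  0.03      ] [0.02110379 0.18887102 0.02116651] yaw deg -0.0285798580141993
bar [ 0.57654593 -0.29879443  0.012     ] [0.29969938 0.03151511 0.29897162] yaw deg 1.7377480399298744
fence [ 0.60584693 -0.30217619  0.03      ] [0.01821849 0.2484371  0.0182924 ] yaw deg 0.39168377093408097
```

Call:
{"method": "carry_out", "body": {"series": [[[0, 0, 0, 3.28, -2.46, 0, 100], [0, 0, 0, 3.28, -2.46, 0, 100], [0, 0, 0, 3.28, -2.46, 0, 100], [0, 0, 0, 3.28, -2.46, 0, 100], [0, 0, 0, 3.28, -2.46, 0, 100], [0, 0, 0, 3.28, -2.46, 0, 100], [0, 0, 0, 3.28, -2.46, 0, 100], [0, 0, 0, 3.28, -2.46, 0, 100], [0, 0, 0, 3.28, -2.46, 0, 100], [0, 0, 0, 3.28, -2.46, 0, 100], [0, 0, 0, 3.28, -2.46, 0, 100], [0, 0, 0, 3.28, -2.46, 0, 100]]]}}

```text
clock: 1.3
eef_pos: [0.461, -0.2265, 0.2228]
ee_rot: [3.119, 0.371, 0.001]
contact_force: [0.5, -0.4, -0.8]
opening: 1.002
grip_force: 0.0
```

Call:
{"method": "carry_out", "body": {"series": [[[0, 0, -7, 0, 0, 0, 100], [0, 0, -7, 0, 0, 0, 100], [0, 0, -7, 0, 0, 0, 100], [0, 0, -7, 0, 0, 0, 100], [0, 0, -7, 0, 0, 0, 100], [0, 0, -7, 0, 0, 0, 100], [0, 0, -7, 0, 0, 0, 100], [0, 0, -7, 0, 0, 0, 100], [0, 0, -7, 0, 0, 0, 100], [0, 0, -7, 0, 0, 0, 100], [0, 0, -7, 0, 0, 0, 100], [0, 0, 0, 0, 0, 0, 100]]]}}

```text
clock: 2.3
eef_pos: [0.46, -0.2282, 0.2226]
ee_rot: [2.208, 2.235, -0.0]
contact_force: [-0.4, -0.2, -0.8]
opening: 1.003
grip_force: 0.0
```

```bash
cat >> h.py <<'E'
from scipy.spatial.transform import Rotation as Ro
def tgt(p):
    s=readout.read_state(); R=Ro.from_rotvec(s["ee_rot"]).as_matrix(); 
    print("t",round(s["clock"],2),"pos",np.round(s["eef_pos"],4),"xaxis",np.round(R[:,0],3),"z",np.round(R[:,2],3),"yaw",round(np.degrees(np.arctan2(R[1,0],R[0,0])),2),"j6",round(s["joints"][5],2),"F",np.round(s["contact_force"],1),"Mz",np.round(s["wrist_torque"],2),"op",round(s["opening"],3),"grip",round(s["grip_force"],1))
    if p is not None: print("shift tool cm",np.round(100*R.T@(np.array(p)-s["eef_pos"]),2))
E
python3 - <<'E'
from h import *
tgt((.461,-.228,.055))
c=imaging.get_calibration("wrist"); im=imaging.camera("wrist"); cv2.imwrite("pics/w0.png",im[:,:,::-1])
print(np.round(c["K"],1).tolist(), np.round(c["world_to_cam"],4).tolist())
for p in ((.461,-.228,.087),(.4625,-.377,.087)): print(proj("wrist",p,c))
E
```

```text
t 2.3 pos [ 0.46   -0.2282  0.2226] xaxis [-0.012  1.    -0.   ] z [ 0. -0. -1.] yaw 90.69 j6 -0.69 F [-0.4 -0.2 -0.8] Mz [ 0.04 -0.1  -0.02] op 1.003 grip 0.0
shift tool cm [ 0.02  0.1  16.76]
[[326.5, 0.0, 276.3], [0.0, 326.5, 206.6], [0.0, 0.0, 1.0]] [[0.9999, 0.0125, 0.0014, -0.4576], [-0.0118, 0.9671, -0.2543, 0.2551], [-0.0045, 0.2543, 0.9671, -0.3297], [0.0, 0.0, 0.0, 1.0]]
[277.02763993 199.11419436]
[276.59938495 336.88803951]
```

View pics/w0.png

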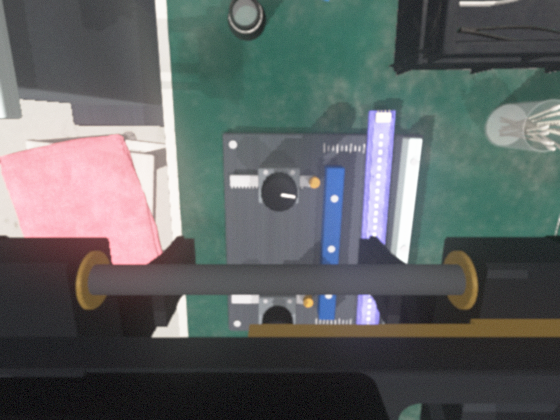

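The wrist view shows the left knob's disc at (280,192), against a prediction of (277,199). The right knob's disc starts near row 305 and is partly hidden by the gripper. I'll check that offset against other features.

```bash
python3 - <<'E'
from h import *
print({n:list(imaging.get_calibration(n)) for n in ("top","scene","wrist")})
c=imaging.get_calibration("wrist"); im=imaging.camera("wrist"); h=cv2.cvtColor(im,cv2.COLOR_RGB2HSV)
ht=cv2.cvtColor(imaging.camera("top"),cv2.COLOR_RGB2HSV)
m=cv2.inRange(h,(100,120,60),(116,255,255)); m[:120]=0; m[325:]=0; m[:,:300]=0;m[:,350:]=0
ys,xs=np.nonzero(m); r=ys.min(); print("rail top end px",xs[ys<=r+3].mean(),r,"world",onz("wrist",(xs[ys<=r+3].mean(),r),.03,c))
print("pred of rail left end",proj("wrist",(.5229,-.303+.095,.03),c), "top px", proj("top",(.5229,-.208,.03)))
# bar left end
m=cv2.inRange(h,(117,60,90),(135,255,255)); m[230:]=0; m[:,:350]=0;m[:,420:]=0
ys,xs=np.nonzero(m); r=ys.min(); print("bar end px",xs[ys<=r+3].mean(),r,onz("wrist",(xs[ys<=r+3].mean(),r),.012,c)," top says ~",-.2988+.15)
for px in ((280,192),): print("knob",onz("wrist",px,.087,c))
# plate corner, upper-left screw
print("screw wrist",onz("wrist",(233,145),.012,c),"top",onz("top",(200+128/5,150+522/4.6),.012),onz("scene",(190+61/4.6,180+219/4.6),.012))
E
```

```text
{'top': ['K', 'world_to_cam'], 'scene': ['K', 'world_to_cam'], 'wrist': ['K', 'world_to_cam']}
rail top end px 334.96774193548384 166 world [ 0.52403618 -0.20410482  0.03      ]
pred of rail left end [333.73474842 169.56045917] top px [235.45601514 208.65840503]
bar end px 380.075 109 [ 0.57333036 -0.14370273  0.012     ]  top says ~ -0.14880000000000002
knob [ 0.46375317 -0.22116519  0.087     ]
screw wrist [ 0.41146941 -0.18376564  0.012     ] top [ 0.40889366 -0.18846956  0.012     ] [ 0.41004737 -0.18912348  0.012     ]
```

The wrist calibration is shifted by a steady 4–5 mm in y, while top and scene agree with each other. I'll use left (0.462,-0.227) and right (0.463,-0.377). Now I descend, close and check.

Call:
{"method": "carry_out", "body": {"series": [[[0, 0, 0, 0.1, 0.2, 4, 100], [0, 0, 0, 0, 0, 4, 100], [0, 0, 0, 0, 0, 4, 100], [0, 0, 0, 0, 0, 3, 100], [0, 0, 0, 0, 0, 1.7, 100], [0, 0, 0, 0, 0, 0, 100], [0, 0, 0, 0, 0, 0, 30], [0, 0, 0, 0, 0, 0, 30], [0, 0, 0, 0, 0, 0, 30], [0, 0, 0, 0, 0, 0, 30], [0, 0, 0, 0, 0, 0, 30], [0, 0, 0, 0, 0, 0, 30]]]}}

```text
clock: 3.45
eef_pos: [0.4625, -0.2275, 0.0565]
ee_rot: [2.209, 2.231, 0.0]
contact_force: [-1.0, -0.1, 0.8]
opening: 0.631
grip_force: 0.0
```

```bash
python3 - <<'E'
from h import *
tgt((.462,-.227,.055))
E
```

```text
t 3.45 pos [ 0.4625 -0.2275  0.0565] xaxis [-0.01   1.    -0.001] z [ 0.002 -0.001 -1.   ] yaw 90.56 j6 -0.68 F [-1.  -0.1  0.8] Mz [-0.02 -0.13  0.  ] op 0.631 grip 0.0
shift tool cm [ 0.05 -0.05  0.15]
```

Call:
{"method": "carry_out", "body": {"series": [[[0, 0, 0, 0, 0, 0, 30], [0, 0, 0, 0, 0, 0, 30], [0, 0, 0, 0, 0, 0, 30], [0, 0, 0, 0, 0, 0, 30], [0, 0, 0, 0, 0, 0, 30]]]}}

```text
clock: 3.87
eef_pos: [0.4623, -0.2272, 0.0556]
ee_rot: [2.21, 2.232, 0.0]
contact_force: [0.3, 0.8, 1.3]
opening: 0.377
grip_force: 30.0
```

```bash
python3 - <<'E'
from h import *
tgt((.462,-.227,.055))
E
```

```text
t 3.87 pos [ 0.4623 -0.2272  0.0556] xaxis [-0.01  1.   -0.  ] z [ 0. -0. -1.] yaw 90.56 j6 -0.68 F [0.3 0.8 1.3] Mz [ 0.07 -0.2  -0.02] op 0.377 grip 30.0
shift tool cm [ 0.02 -0.03  0.06]
```

Call:
{"method": "carry_out", "body": {"series": [[[0, 0, 7, 0, 0, 0, 30], [0, 0, 7, 0, 0, 0, 30], [0, 0, 7, 0, 0, 0, 30], [0, 0, 0, 0, 0, 0, 30], [0, 0, 0, 0, 0, 0, 70], [0, 0, 0, 0, 0, 0, 70], [0, 0, 0, 0, 0, 0, 70], [0, 0, 0, 0, 0, 0, 70], [0, 0, -7, 0, 0, 0, 70], [0, 0, -7, 0, 0, 0, 70], [0, 0, -7, 0, 0, 0, 70], [0, 0, 0, 0, 0, 0, 70]]]}}

```text
clock: 4.87
eef_pos: [0.4621, -0.2272, 0.0554]
ee_rot: [-2.207, -2.236, 0.0]
contact_force: [-0.8, 0.3, 0.1]
opening: 0.697
grip_force: 0.0
```

```bash
cat >> h.py <<'E'
def rail(name):
    im=imaging.camera("top"); h=cv2.cvtColor(im,cv2.COLOR_RGB2HSV)
    for nm,lo,hi,z in (("rail",(100,120,60),(116,255,255),.03),("bar",(117,60,90),(135,255,255),.012)):
        m=cv2.inRange(h,lo,hi); m[:150]=0;m[235:]=0;m[:,:195]=0;m[:,365:]=0
        c=max(cv2.findContours(m,0,2)[0],key=cv2.contourArea); bx=cv2.boxPoints(cv2.minAreaRect(c))
        w=np.array([onz("top",p,z) for p in bx]); e=max(np.diff(w,axis=0),key=np.linalg.norm)
        print(nm,np.round(w.mean(0)[:2],4),"yaw",round(np.degrees(np.arctan(-e[0]/e[1])),2),np.round(np.linalg.norm(np.diff(w,axis=0),axis=1),3))
    cv2.imwrite(f"pics/{name}.png",cv2.resize(im[150:275,200:360],None,fx=5,fy=4.6,interpolation=cv2.INTER_CUBIC)[:,:,::-1])
E
python3 - <<'E'
from h import *
tgt((.463,-.377,.055)); rail("s1")
E
```

```text
t 4.87 pos [ 0.4621 -0.2272  0.0554] xaxis [-0.013  1.     0.   ] z [-0.  0. -1.] yaw 90.74 j6 -0.69 F [-0.8  0.3  0.1] Mz [ 0.03 -0.12  0.  ] op 0.697 grip 0.0
shift tool cm [-14.98  -0.1    0.04]
rail [ 0.5244 -0.3281] yaw -2.95 [0.021 0.141 0.021]
bar [ 0.5766 -0.2988] yaw 1.7 [0.3   0.032 0.299]
```

View pics/s1.png

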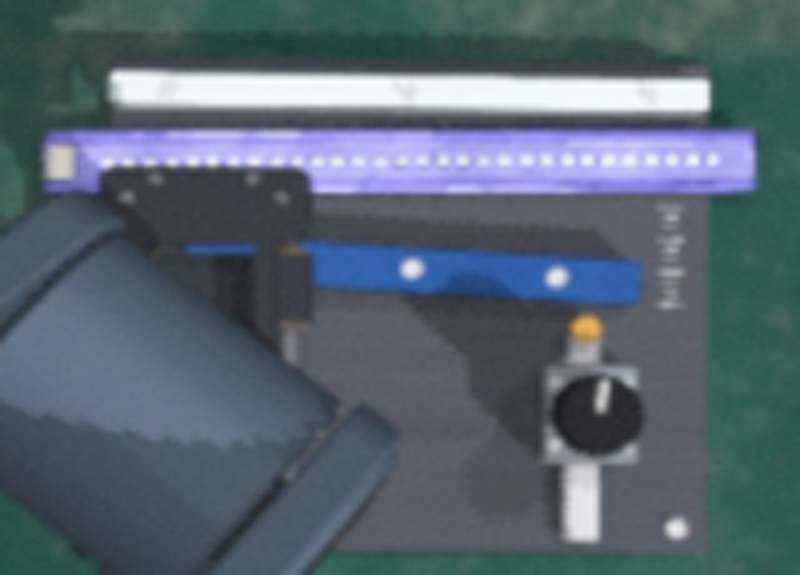

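The top crop shows the rail's left end pushed forward, about 3° askew, with the right knob untouched. Next is the right knob.

Call:
{"method": "carry_out", "body": {"series": [[[0, 0, 0, -3.5, 0, 0, 70], [0, 0, 0, -4, 0, 0, 70], [0, 0, 0, -4, 0, 0, 70], [0, 0, 0, -3.5, -0.1, 0, 70], [0, 0, 0, 0, 0, 0, 70], [0, 0, 0, 0, 0, 0, 30], [0, 0, 0, 0, 0, 0, 30], [0, 0, 0, 0, 0, 0, 30], [0, 0, 0, 0, 0, 0, 30], [0, 0, 0, 0, 0, 0, 30], [0, 0, 0, 0, 0, 0, 30], [0, 0, 0, 0, 0, 0, 30]]]}}

```text
clock: 5.92
eef_pos: [0.4627, -0.3758, 0.0555]
ee_rot: [-2.209, -2.232, -0.001]
contact_force: [2.2, 2.7, 0.6]
opening: 0.382
grip_force: 30.0
```

```bash
python3 - <<'E'
from h import *
tgt((.463,-.377,.055))
E
```

```text
t 5.92 pos [ 0.4627 -0.3758  0.0555] xaxis [-0.01   1.     0.002] z [-0.     0.002 -1.   ] yaw 90.6 j6 -0.88 F [2.2 2.7 0.6] Mz [ 0.38 -0.36  0.07] op 0.382 grip 30.0
shift tool cm [-0.12  0.03  0.05]
```

Gripped. I turn the right knob by 49°, release, unwind, and travel back on the next call.

Call:
{"method": "carry_out", "body": {"series": [[[0, 0, 7, 0, 0, 0, 30], [0, 0, 7, 0, 0, 0, 30], [0, 0, 7, 0, 0, 0, 30], [0, 0, 7, 0, 0, 0, 30], [0, 0, 7, 0, 0, 0, 30], [0, 0, 7, 0, 0, 0, 30], [0, 0, 7, 0, 0, 0, 30], [0, 0, 0, 0, 0, 0, 30], [0, 0, 0, 0, 0, 0, 70], [0, 0, 0, 0, 0, 0, 70], [0, 0, 0, 0, 0, 0, 70], [0, 0, 0, 0, 0, 0, 70]]]}}

```text
clock: 6.92
eef_pos: [0.4627, -0.378, 0.0556]
ee_rot: [2.935, 1.116, 0.0]
contact_force: [0.5, 0.5, 0.6]
opening: 0.602
grip_force: 0.0
```

Call:
{"method": "carry_out", "body": {"series": [[[0, 0, -7, 0, 0, 0, 70], [0, 0, -7, 0, 0, 0, 70], [0, 0, -7, 0, 0, 0, 70], [0, 0, -7, 0, 0, 0, 70], [0, 0, -7, 0, 0, 0, 70], [0, 0, -7, 0, 0, 0, 70], [0, 0, -7, 0, 0, 0, 70], [0, 0, 0, 0, 0, 0, 70]]]}}

```text
clock: 7.58
eef_pos: [0.4626, -0.3777, 0.0556]
ee_rot: [2.207, 2.235, -0.001]
contact_force: [0.2, 0.2, -1.1]
opening: 0.704
grip_force: 0.0
```

```bash
python3 - <<'E'
from h import *
tgt((.462,-.227,.055)); rail("s2")
E
```

```text
t 7.58 pos [ 0.4626 -0.3777  0.0556] xaxis [-0.013  1.    -0.001] z [ 0.    -0.001 -1.   ] yaw 90.72 j6 -0.88 F [ 0.2  0.2 -1.1] Mz [-0.03 -0.09 -0.01] op 0.704 grip 0.0
shift tool cm [15.07  0.14  0.05]
rail [ 0.5339 -0.281 ] yaw 5.5 [0.146 0.021 0.146]
bar [ 0.5768 -0.2988] yaw 1.02 [0.299 0.032 0.299]
```

View pics/s2.png

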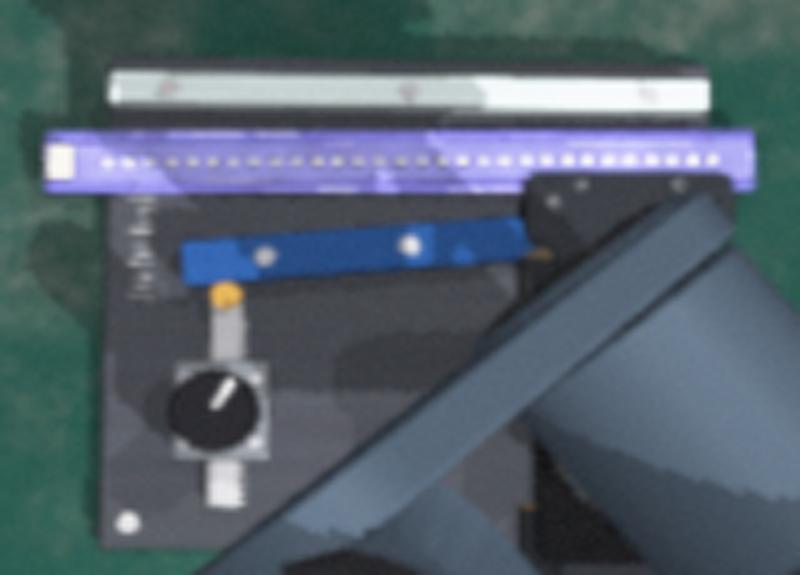

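The top crop shows the right end ahead, with the rail about 5° askew, and the left mark turned by about 21° as intended. Now the left knob by 49°.

Call:
{"method": "carry_out", "body": {"series": [[[0, 0, 0, 3.5, 0, 0, 70], [0, 0, 0, 4, 0, 0, 70], [0, 0, 0, 4, 0, 0, 70], [0, 0, 0, 3.5, 0.1, 0, 70], [0, 0, 0, 0, 0, 0, 70], [0, 0, 0, 0, 0, 0, 30], [0, 0, 0, 0, 0, 0, 30], [0, 0, 0, 0, 0, 0, 30], [0, 0, 0, 0, 0, 0, 30], [0, 0, 0, 0, 0, 0, 30], [0, 0, 0, 0, 0, 0, 30], [0, 0, 0, 0, 0, 0, 30]]]}}

```text
clock: 8.63
eef_pos: [0.4623, -0.2285, 0.0556]
ee_rot: [2.21, 2.23, -0.001]
contact_force: [0.2, -3.2, -0.7]
opening: 0.383
grip_force: 30.0
```

Call:
{"method": "carry_out", "body": {"series": [[[0, 0, 7, 0, 0, 0, 30], [0, 0, 7, 0, 0, 0, 30], [0, 0, 7, 0, 0, 0, 30], [0, 0, 7, 0, 0, 0, 30], [0, 0, 7, 0, 0, 0, 30], [0, 0, 7, 0, 0, 0, 30], [0, 0, 7, 0, 0, 0, 30], [0, 0, 0, 0, 0, 0, 30]]]}}

```text
clock: 9.3
eef_pos: [0.4596, -0.2273, 0.0555]
ee_rot: [-2.937, -1.109, 0.006]
contact_force: [-6.2, -3.3, 3.6]
opening: 0.382
grip_force: 30.0
```

```bash
python3 - <<'E'
from h import *
tgt((.462,-.227,.055)); rail("s3")
E
```

```text
t 9.3 pos [ 0.4596 -0.2273  0.0555] xaxis [ 0.75   0.661 -0.003] z [-0.005  0.001 -1.   ] yaw 41.37 j6 0.18 F [-6.2 -3.3  3.6] Mz [-0.58  0.92  0.  ] op 0.382 grip 30.0
shift tool cm [0.2  0.14 0.05]
rail [ 0.5491 -0.3047] yaw -5.38 [0.022 0.19  0.022]
bar [ 0.5803 -0.3007] yaw -1.46 [0.032 0.301 0.032]
```

Good, the rail is about 6° the other way. I release, unwind and go to the right knob.

Call:
{"method": "carry_out", "body": {"series": [[[0, 0, 0, 0, 0, 0, 70], [0, 0, 0, 0, 0, 0, 70], [0, 0, 0, 0, 0, 0, 70], [0, 0, 0, 0, 0, 0, 70], [0, 0, -7, 0, 0, 0, 70], [0, 0, -7, 0, 0, 0, 70], [0, 0, -7, 0, 0, 0, 70], [0, 0, -7, 0, 0, 0, 70], [0, 0, -7, 0, 0, 0, 70], [0, 0, -7, 0, 0, 0, 70], [0, 0, -7, 0, 0, 0, 70], [0, 0, 0, 0, 0, 0, 70]]]}}

```text
clock: 10.35
eef_pos: [0.4623, -0.2271, 0.0555]
ee_rot: [2.208, 2.235, 0.0]
contact_force: [-0.5, 0.5, -0.4]
opening: 0.701
grip_force: 0.0
```

Call:
{"method": "carry_out", "body": {"series": [[[0, 0, 0, -3.5, 0, 0, 70], [0, 0, 0, -4, 0, 0, 70], [0, 0, 0, -4, 0, 0, 70], [0, 0, 0, -3.5, -0.1, 0, 70], [0, 0, 0, 0, 0, 0, 70], [0, 0, 0, 0, 0, 0, 30], [0, 0, 0, 0, 0, 0, 30], [0, 0, 0, 0, 0, 0, 30], [0, 0, 0, 0, 0, 0, 30], [0, 0, 0, 0, 0, 0, 30], [0, 0, 0, 0, 0, 0, 30], [0, 0, 0, 0, 0, 0, 30]]]}}

```text
clock: 11.35
eef_pos: [0.4628, -0.3759, 0.0555]
ee_rot: [-2.209, -2.232, -0.001]
contact_force: [2.3, 2.2, 1.4]
opening: 0.379
grip_force: 30.0
```

Call:
{"method": "carry_out", "body": {"series": [[[0, 0, 7, 0, 0, 0, 30], [0, 0, 7, 0, 0, 0, 30], [0, 0, 7, 0, 0, 0, 30], [0, 0, 7, 0, 0, 0, 30], [0, 0, 3, 0, 0, 0, 30], [0, 0, 0, 0, 0, 0, 30]]]}}

```text
clock: 11.85
eef_pos: [0.4623, -0.3757, 0.0555]
ee_rot: [-2.725, -1.558, -0.001]
contact_force: [0.7, 3.4, 0.7]
opening: 0.386
grip_force: 30.0
```

```bash
python3 - <<'E'
from h import *
tgt((.463,-.377,.055)); rail("s4")
E
```

```text
t 11.85 pos [ 0.4623 -0.3757  0.0555] xaxis [0.507 0.862 0.002] z [-0.001  0.002 -1.   ] yaw 59.51 j6 -0.34 F [0.7 3.4 0.7] Mz [ 0.55 -0.2  -0.09] op 0.386 grip 30.0
shift tool cm [-0.08  0.12  0.05]
rail [ 0.5583 -0.3028] yaw 1.68 [0.189 0.021 0.189]
bar [ 0.5832 -0.2987] yaw 1.02 [0.3   0.028 0.299]
```

Call:
{"method": "carry_out", "body": {"series": [[[0, 0, 3, 0, 0, 0, 30], [0, 0, 3, 0, 0, 0, 30], [0, 0, 0, 0, 0, 0, 30]]]}}

```text
clock: 12.15
eef_pos: [0.4615, -0.3767, 0.0555]
ee_rot: [-2.8, -1.42, 0.003]
contact_force: [-2.7, 0.1, 1.8]
opening: 0.384
grip_force: 30.0
```

```bash
python3 - <<'E'
from h import *
tgt(None); rail("s5")
E
```

```text
t 12.15 pos [ 0.4615 -0.3767  0.0555] xaxis [ 0.591  0.807 -0.001] z [-0.003  0.    -1.   ] yaw 53.78 j6 -0.24 F [-2.7  0.1  1.8] Mz [0.24 0.42 0.52] op 0.384 grip 30.0
rail [ 0.558  -0.3029] yaw 1.78 [0.189 0.021 0.189]
bar [ 0.5822 -0.2987] yaw 1.02 [0.3   0.03  0.299]
```

The torque jump to 0.52 N m means the right knob is at its stop. I release and finish the left.

Call:
{"method": "carry_out", "body": {"series": [[[0, 0, 0, 0, 0, 0, 70], [0, 0, 0, 0, 0, 0, 70], [0, 0, 0, 0, 0, 0, 70], [0, 0, 0, 0, 0, 0, 70], [0, 0, -7, 0, 0, 0, 70], [0, 0, -7, 0, 0, 0, 70], [0, 0, -7, 0, 0, 0, 70], [0, 0, -7, 0, 0, 0, 70], [0, 0, -7, 0, 0, 0, 70], [0, 0, -2, 0, 0, 0, 70], [0, 0, 0, 0, 0, 0, 70]]]}}

```text
clock: 13.12
eef_pos: [0.4629, -0.3776, 0.0556]
ee_rot: [2.209, 2.232, 0.0]
contact_force: [-0.5, 0.6, -0.7]
opening: 0.699
grip_force: 0.0
```

Call:
{"method": "carry_out", "body": {"series": [[[0, 0, 0, 3.5, 0, 0, 70], [0, 0, 0, 4, 0, 0, 70], [0, 0, 0, 4, 0, 0, 70], [0, 0, 0, 3.5, 0.1, 0, 70], [0, 0, 0, 0, 0, 0, 70], [0, 0, 0, 0, 0, 0, 30], [0, 0, 0, 0, 0, 0, 30], [0, 0, 0, 0, 0, 0, 30], [0, 0, 0, 0, 0, 0, 30], [0, 0, 0, 0, 0, 0, 30], [0, 0, 0, 0, 0, 0, 30], [0, 0, 0, 0, 0, 0, 30]]]}}

```text
clock: 14.12
eef_pos: [0.4623, -0.2285, 0.0555]
ee_rot: [2.21, 2.23, -0.0]
contact_force: [-1.0, -2.9, -1.7]
opening: 0.385
grip_force: 30.0
```

Call:
{"method": "carry_out", "body": {"series": [[[0, 0, 4, 0, 0, 0, 30], [0, 0, 4, 0, 0, 0, 30], [0, 0, 3, 0, 0, 0, 30], [0, 0, 0, 0, 0, 0, 30]]]}}

```text
clock: 14.45
eef_pos: [0.4617, -0.2277, 0.0556]
ee_rot: [2.413, 2.012, -0.002]
contact_force: [0.1, -1.8, 0.3]
opening: 0.38
grip_force: 30.0
```

```bash
python3 - <<'E'
from h import *
tgt((.462,-.227,.055)); rail("s6")
E
```

```text
t 14.45 pos [ 0.4617 -0.2277  0.0556] xaxis [ 0.18   0.984 -0.001] z [-0.001 -0.001 -1.   ] yaw 79.65 j6 -0.49 F [ 0.1 -1.8  0.3] Mz [-0.28  0.14  0.37] op 0.38 grip 30.0
shift tool cm [0.07 0.01 0.06]
rail [ 0.5603 -0.3194] yaw 0.1 [0.021 0.156 0.021]
bar [ 0.5853 -0.2986] yaw 0.48 [0.03 0.3  0.03]
```

Call:
{"method": "carry_out", "body": {"series": [[[0, 0, 2, 0, 0, 0, 30], [0, 0, 1, 0, 0, 0, 30], [0, 0, 0, 0, 0, 0, 30]]]}}

```text
clock: 14.75
eef_pos: [0.4617, -0.227, 0.0555]
ee_rot: [-2.463, -1.949, 0.001]
contact_force: [-1.1, -0.2, 2.4]
opening: 0.381
grip_force: 30.0
```

```bash
python3 - <<'E'
from h import *
tgt(None)
E
```

```text
t 14.75 pos [ 0.4617 -0.227   0.0555] xaxis [0.23  0.973 0.   ] z [-0.001  0.    -1.   ] yaw 76.7 j6 -0.44 F [-1.1 -0.2  2.4] Mz [0.08 0.03 0.68] op 0.381 grip 30.0
```

Both knobs have hit a firm stop. I release, lift clear and look.

Call:
{"method": "carry_out", "body": {"series": [[[0, 0, 0, 0, 0, 0, 70], [0, 0, 0, 0, 0, 0, 70], [0, 0, 0, 0, 0, 0, 70], [0, 0, 0, 0, 0, 0, 70], [0, 0, 0, 0, 0, -4, 70], [0, 0, 0, 0, 0, -4, 70], [0, 0, 0, 0, 0, -4, 70], [0, 0, 0, 0, -4, 0, 70], [0, 0, 0, 0, -4, 0, 70], [0, 0, 0, 4, 0, 0, 70], [0, 0, 0, 4, 0, 0, 70], [0, 0, 0, 4, 0, 0, 70]]]}}

```text
clock: 15.75
eef_pos: [0.4115, -0.0921, 0.1759]
ee_rot: [2.472, 1.938, 0.001]
contact_force: [1.4, -1.1, -0.1]
opening: 0.703
grip_force: 0.0
```

```bash
python3 - <<'E'
from h import *
tgt((.463,-.377,.055)); rail("s7")
E
```

```text
t 15.75 pos [ 0.4115 -0.0921  0.1759] xaxis [0.239 0.971 0.   ] z [ 0.001 -0.    -1.   ] yaw 76.2 j6 -0.25 F [ 1.4 -1.1 -0.1] Mz [-0.03 -0.16 -0.01] op 0.703 grip 0.0
shift tool cm [-26.44  11.78  12.1 ]
rail [ 0.5601 -0.3028] yaw 0.19 [0.021 0.189 0.021]
bar [ 0.5853 -0.2986] yaw 0.49 [0.03 0.3  0.03]
```

View pics/s7.png

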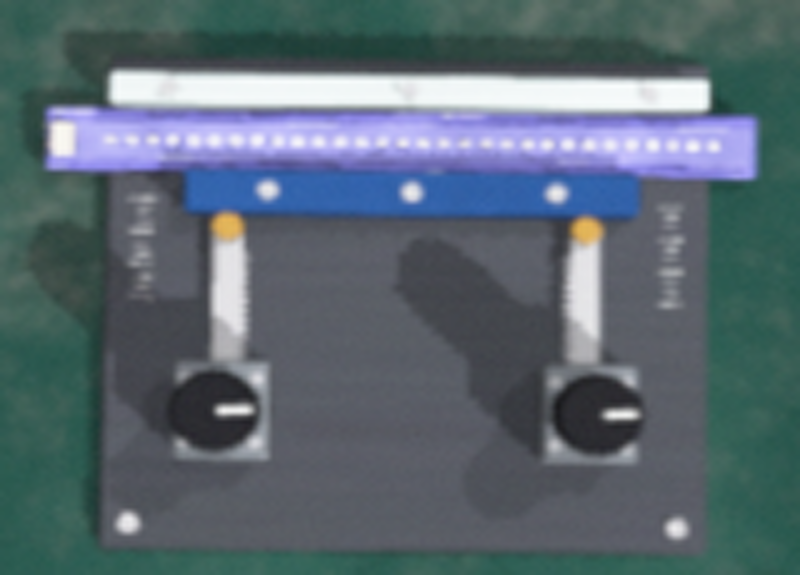

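The top crop shows the rail and bar up against the fence, both marks near 90°, and both noses out equally (about 184 px in the crop). A brief skew could have stopped the right knob early, so I'll re-test it; there is time.

Call:
{"method": "carry_out", "body": {"series": [[[0, 0, -7.1, 0, 0, 0, 70], [0, 0, -7.1, 0, 0, 0, 70], [0, 0, 0, -3.57, 0.6, 0, 70], [0, 0, 0, -3.57, 0.6, 0, 70], [0, 0, 0, -3.57, 0.6, 0, 70], [0, 0, 0, -3.57, 0.6, 0, 70], [0, 0, 0, -3.57, 0.6, 0, 70], [0, 0, 0, -3.57, 0.6, 0, 70], [0, 0, 0, -3.57, 0.6, 0, 70], [0, 0, 0, -3.57, 0.6, 0, 70], [0, 0, 0, 0, 0, 0, 70], [0, 0, 0, 0, 0, 0, 70]]]}}

```text
clock: 16.8
eef_pos: [0.4638, -0.3789, 0.1751]
ee_rot: [2.209, 2.233, 0.0]
contact_force: [0.1, 1.6, -0.6]
opening: 0.699
grip_force: 0.0
```

```bash
python3 - <<'E'
from h import *
tgt((.463,-.377,.055))
E
```

```text
t 16.8 pos [ 0.4638 -0.3789  0.1751] xaxis [-0.011  1.    -0.   ] z [ 0. -0. -1.] yaw 90.61 j6 -0.88 F [ 0.1  1.6 -0.6] Mz [ 0.03 -0.12  0.01] op 0.699 grip 0.0
shift tool cm [ 0.2  -0.08 12.01]
```

Call:
{"method": "carry_out", "body": {"series": [[[0, 0, 0, 0.2, -0.1, 4, 70], [0, 0, 0, 0, 0, 4, 70], [0, 0, 0, 0, 0, 3, 70], [0, 0, 0, 0, 0, 1, 70], [0, 0, 0, 0, 0, 0, 70], [0, 0, 0, 0, 0, 0, 30], [0, 0, 0, 0, 0, 0, 30], [0, 0, 0, 0, 0, 0, 30], [0, 0, 0, 0, 0, 0, 30], [0, 0, 0, 0, 0, 0, 30], [0, 0, 0, 0, 0, 0, 30], [0, 0, 0, 0, 0, 0, 30]]]}}

```text
clock: 17.8
eef_pos: [0.4628, -0.3755, 0.0569]
ee_rot: [2.205, 2.236, -0.001]
contact_force: [-2.1, -0.9, 6.2]
opening: 0.386
grip_force: 30.0
```

Call:
{"method": "carry_out", "body": {"series": [[[0, 0, 2, 0, 0, 0, 30], [0, 0, 0, 0, 0, 0, 30]]]}}

```text
clock: 17.97
eef_pos: [0.4628, -0.3758, 0.0569]
ee_rot: [2.242, 2.199, -0.003]
contact_force: [-2.0, -0.5, 6.4]
opening: 0.383
grip_force: 30.0
```

```bash
python3 - <<'E'
from h import *
tgt(None)
E
```

```text
t 17.97 pos [ 0.4628 -0.3758  0.0569] xaxis [ 0.019  1.    -0.003] z [-0.    -0.003 -1.   ] yaw 88.89 j6 -0.85 F [-2.  -0.5  6.4] Mz [-0.14  0.32  0.47] op 0.383 grip 30.0
```

There was immediate resistance, so the right knob is home. I release and withdraw.

Call:
{"method": "carry_out", "body": {"series": [[[0, 0, 0, 0, 0, 0, 70], [0, 0, 0, 0, 0, 0, 70], [0, 0, 0, 0, 0, 0, 70], [0, 0, 0, 0, 0, 0, 70], [0, 0, 0, 0, 0, -4, 70], [0, 0, 0, 0, 0, -4, 70], [0, 0, 0, 0, 0, -4, 70], [0, 0, 0, -4, 0, 0, 70], [0, 0, 0, -4, 0, 0, 70], [0, 0, 0, -4, 0, 0, 70], [0, 0, 0, -4, 0, 0, 70], [0, 0, 0, 0, 0, 0, 70]]]}}

```text
clock: 18.97
eef_pos: [0.4585, -0.5436, 0.1755]
ee_rot: [2.245, 2.187, -0.007]
contact_force: [0.6, -0.4, 0.5]
opening: 0.7
grip_force: 0.0
```

```bash
python3 - <<'E'
from h import *
tgt(None); rail("s8")
im=imaging.camera("scene"); cv2.imwrite("pics/s9.png",cv2.resize(im[180:310,190:350],None,fx=4.6,fy=4.6,interpolation=cv2.INTER_CUBIC)[:,:,::-1])
E
```

```text
t 18.97 pos [ 0.4585 -0.5436  0.1755] xaxis [ 0.026  1.    -0.008] z [ 0.002 -0.008 -1.   ] yaw 88.49 j6 -1.0 F [ 0.6 -0.4  0.5] Mz [-0.03 -0.07  0.04] op 0.7 grip 0.0
rail [ 0.5602 -0.3028] yaw 0.19 [0.021 0.189 0.021]
bar [ 0.5853 -0.2986] yaw 0.49 [0.03 0.3  0.03]
```

View pics/s9.png

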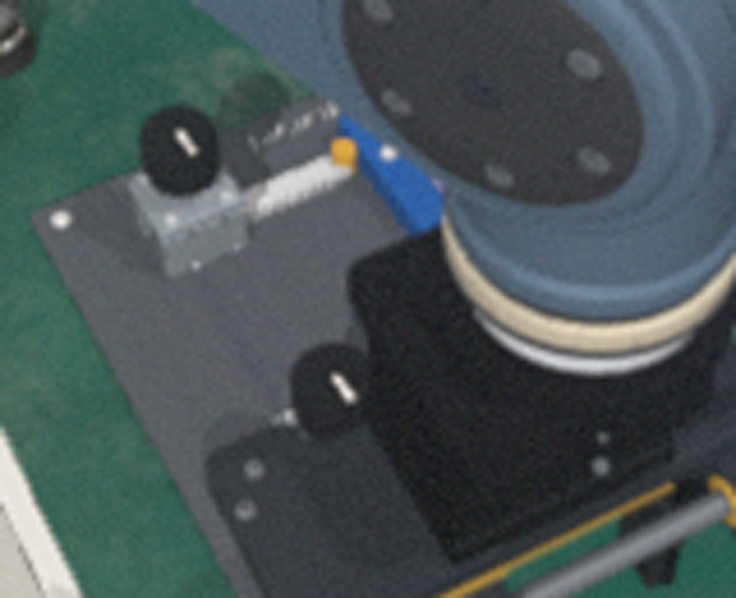

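The scene view shows both marks parallel along the fence, and the arm clear of the knobs; the fence and bar are hidden here. The last top-view reading has the rail at yaw 0.19° and the bar at 0.49°, against 0.4° for the fence. I hand the job in.

```bash
python3 -c "
from plant import workorder
print(workorder.sign_off())"
```

```text
the job is handed in; nothing more can be done
None
```

The LED light bar is clamped: both knobs reached their stops, the bar lies along the fence to within about 0.1°, the rail read at most about 6° out of square between turns, and I handed the job in at about 19 s.

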